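# Fetch the paper roll from the drawer and mount it on its spindle

## Task

The kitchen-paper holder on the fondue board is empty. Pull the drawer of the small cabinet out to its stop, take the paper roll out of it and lower it gently over the upright spindle of the holder, without letting it drop, until it sits fully down on the steel base. Leave the drawer pulled out, let go of everything, and do not push about or knock over any of the other things.

Things in the scene. Friction and masses are not known exactly. Their poses are not given: they have to be found in the camera images.
- cabinet: Low wooden cabinet, fixed, 284 wide (y) x 156 high, one full-width drawer that slides out along the cabinet's -x axis, towards the robot. Origin: on the table, under the middle of the outer face of the shut drawer's front panel. The panel is 18 thick, its top edge 148 above the table; the cabinet itself reaches from x = 18 to 258 behind it; a jar is fixed on top at the rear.
- tray_floor (a point): Point on the drawer's inner floor (18 above the table), on its middle line, 88 behind the front panel's outer face; moves with the drawer. Inside 240 wide, 216 deep; side and back walls rise 60 above the table. Roll and pepper mill stand on it about 55 left and right of the middle line, either way round, hidden until the drawer is out, then reachable from above.
- tray (a joint): Drawer travel in m: 0 shut, 0.170 out against its stop (sliding friction about 2 N, stays where it is left). It starts shut or up to 15 mm open.
- handle (a point): Middle of the drawer's handle: straight level steel bar, 12 mm thick, 110 long along the cabinet's y axis, 130 above the table, centre line 45 mm in front of the drawer's front face (39 mm of free space behind the bar). Axes parallel to the cabinet's. Moves with the drawer.
- roll: Roll of white kitchen paper on a cardboard core, standing upright: 62 diameter, 120 high, through hole of 32 diameter along its axis (z). Rigid, 90 to 180 g. Origin: centre of its lower end. Starts on the drawer floor and rides along with the drawer.
- holder: Paper-roll holder, fixed: round steel base 140 diameter, 14 thick, with an upright wooden spindle of 24 diameter on its centre. Origin: centre of its underside on the table; z up along the spindle.
- seat (a point): Centre of the top face of the holder's steel base (14 above the table), where the lower end of the roll must rest.
- spindle_top (a point): Tip of the spindle, 144 above the table, 130 above the seat; the last 18 mm are rounded to a blunt point. It stands 10 mm out of a seated roll.
- mill: Bystander: dark turned-wood pepper mill, 50 diameter, 114 high, waisted, no hole; stands in the drawer beside the roll and rides with it. Origin: centre of its foot.
- caquelon: Bystander: white ceramic fondue pot, 184 diameter, 85 high, stub handle along its +x to 163 from its centre. Origin: centre of its underside.
- glass_lid: Bystander: flat glass lid with knob, 170 diameter, 48 high, lying on the board. Origin: centre of its underside.
- burner: Bystander: aluminium burner, 140 diameter, 84 high with three prongs. Origin: centre of its underside.
- cup: Bystander: white ceramic cup, 72 diameter, 70 high. Origin: centre of its underside.
- spatula: Bystander: wooden spatula, 260 long, lying on the board at the left. Origin: its underside; x along its length.
Not all that is in view belongs to the job. What is meant by the holder is not pink, and is the smaller of those in its own colour.

How it is judged:
By the outcome, as a careful person would: the job done as asked, in the order asked, and still so for the second after the job is handed in, with the robot touching nothing.
It also fails if it takes over 54 s, if anything falls off the work surface, if the arm or the gripper's body presses on something with over 40 N, if the wrist force passes 120 N, or if a joint passes its speed limit or range.

## Robot

A 7-joint arm with a two-finger parallel gripper is mounted at the origin on the work surface. World frame = base frame: x ahead of the robot, y to its left, z up, the work surface at z = 0. Lengths are in m, angles in rad, forces in N, time in s.
With the tool pointing down it reaches from about 0.4 to 0.925 m from the base axis. Payload 5.6 kg.
Tool frame: the origin (TCP) lies midway between the tips of the shut fingers; the grasp point (between the pads) lies 19 mm behind it; z points along the fingers, y is the line along which they close (so a half turn about z gives the same grasp; the last joint's range is limited). The gripper opens to 85 mm and grips with 20 to 120 N. Pads are 22 mm wide; open, the fingers measure 114 mm over their backs; the gripper's body (76 mm by 85 mm) begins 54 mm behind the grasp point. The pads swing forward as they close: fully open they stand 13 mm farther back than shut.
Start: joints at [1.146, 0.468, -0.012, 1.603, 0.006, 1.071, -0.056], TCP at [0.242, -0.603, 0.231] pointing down, gripper open.
Joint ranges: [-2.53, 2.53], [-0.31, 2.02], [-1.57, 1.55], [0.28, 2.44], [-1.29, 4.43], [0.15, 1.84], [-2.92, 2.92]. Speed limits (rad/s): [2.57, 2.57, 3.14, 3.14, 3.14, 3.14, 3.14].

## Interface

Orientations are given as a rotation vector (axis times angle).
In Python, from station import arm gives the robot as it stands. The module is installed in compiled form; this text tells all that it offers.
- The arm moves only by the tool carry_out, never from a script. Its argument "plan" is a list of rows, each a list of 6 numbers: the shift along the world's x, y, z in m, then the turn, a rotation vector about the world's x, y, z in degrees. In form: [[x, y, z, rx, ry, rz], ...]. A call has 1 to 10 rows; each row is the pose to reach, as a shift and turn from the pose commanded when the call began; what a row does not reach only later rows make up. A row lasts 1/8 s, in which the tool goes at most 62.5 mm and 10.7 degrees, less where a joint would pass 70% of its speed; a pose out of reach is approached as far as the arm can. A call with a gripper value outside its range is refused whole. "gripper" is the finger opening in m, from 0 to 0.0854, set as the call begins (left out, the last holds). The fingers move at their own pace and stop on an object; "force" is the grip in N (left out, the last holds). Time passes only in rows, so rows that repeat a pose let the fingers close. It gives the time, the measured TCP pose, the force, the opening and the grip force at its end, in the units of the state.
- arm.read_state(): the state, without advancing time (a new reading comes with each control period).
- arm.capture(name): name is "side" or "top" or "wrist"; returns (picture, depth): 480x640x3 uint8, red, green, blue; 480x640 float32, m along the optical axis (not along the pixel's ray), 0 where there is no reading.
- arm.get_calibration(name): a dict with "vfov" (degrees; the focal length in pixels is half the picture's height over the tangent of half this angle, whatever the lens; pixels are square), "cx", "cy" (the principal point, pixels), "xyz" and "rotation" of the camera in the world. Camera axes: x right, y up, looking along -z (the intrinsics and any distortion apply to the point x, -y, -z); pixel columns grow to the right and rows downward; lengths in m; the calibration is good to about 2 mm. A picture is of the moment at which its call begins: read the wrist's pose just before it. get_calibration takes no time and is no camera call; for the wrist camera it gives the pose at the moment of the call.
- arm.hand_in(): hands the job in; it is judged then, once.
The state is a dict: "time_s": time; "q": joint angles; "joint_velocities": joint speeds; "joint_efforts": joint torques, N m; "tool_pos": TCP position; "ee_rot": TCP orientation; "wrist_force": force on the tool from outside, world axes, zero at the start; "torque": the same for the moment, N m; "finger_gap": opening from 0.0 (shut) to 1.0 (fully open); "grip_force": force on a finger pad.
Only numpy, scipy, OpenCV 4.12 (cv2) and the standard library are available. Lean on these libraries where they do the work, as an engineer would, in place of code of your own. Each camera call takes 0.05 s, during which the arm holds its last target. There are 200 camera calls.

## Working session

There is one attempt and no reset: what is moved stays moved. The work goes in short steps, Python scripts to look and compute and a tool call to move; the robot and the scene stay as the last step left them, time stands still between calls to the robot, and variables do not carry over. Pictures are saved under pics/ and viewed, at most 10 in all, crops included, and the job is handed in when it is done.

Besides the shell and the picture viewer there is one more tool, called after ">>>" by a JSON object that holds its "method" and its "body". carry_out: Moves the arm, as the interface text tells. Its arguments: {"type":"object","properties":{"plan":{"type":"array"},"gripper":{"type":"number"},"force":{"type":"number"}},"required":["plan"]}

```bash
mkdir -p pics
cat > h.py <<'E'
import numpy as np, cv2
from station import arm
def pts(name, save=None):
    c=arm.get_calibration(name); p,d=arm.capture(name)
    if save: cv2.imwrite(f'pics/{save}.png',p[:,:,::-1])
    return c,p,d
def K(c):
    f=240/np.tan(np.radians(c['vfov'])/2); return f
def R(c):
    r=np.array(c['rotation'])
    if r.size==3:
        r=cv2.Rodrigues(r.astype(float))[0]
    return r.reshape(3,3)
def ray(c,u,v):
    f=K(c); u=np.asarray(u,float);v=np.asarray(v,float)
    d=np.stack([(u-c['cx'])/f,-(v-c['cy'])/f,-np.ones_like(u)],-1)
    return d@R(c).T
def onz(c,u,v,z):
    d=ray(c,u,v); o=np.array(c['xyz']); return o+d*((z-o[2])/d[...,2])[...,None]
def cloud(c,d):
    v,u=np.mgrid[:480,:640]; return np.array(c['xyz'])+ray(c,u,v)*d[...,None]
E
python3 - <<'E'
from h import *
for n in ['side','top','wrist']:
    c,p,d=pts(n,n+'0'); print(n,c, (d>0).mean())
    np.savez(n+'0.npz',p=p,d=d)
print(arm.read_state())
im=[cv2.imread(f'pics/{n}0.png') for n in ['side','top']]
E
```

```text
side {'vfov': 48.23463844977374, 'cx': 327.7531522961295, 'cy': 240.0562646126412, 'xyz': array([ 0.13112348, -0.19876892,  1.31995219]), 'rotation': array([ 0.29176198, -0.19693219, -1.14770243])} 0.996103515625
top {'vfov': 45.57950415651026, 'cx': 319.4915725650545, 'cy': 245.99091652563195, 'xyz': array([ 0.2899931 , -0.04017929,  1.6274928 ]), 'rotation': array([ 0.10764164, -0.1338835 , -1.53875591])} 0.9958268229166667
wrist {'vfov': 65.25872345815793, 'cx': 315.7124544427021, 'cy': 242.9820112164257, 'xyz': array([ 0.31918897, -0.5728799 ,  0.37274336]), 'rotation': array([-0.28971173,  0.19751333, -1.17810303])} 0.995947265625
{'time_s': 0.15, 'q': array([ 1.14600801,  0.46821155, -0.01159935,  1.60339402,  0.00596605,
        1.07138333, -0.05628248]), 'joint_velocities': array([-0.00088939, -0.00406249, -0.00016712, -0.00237708,  0.00194708,
       -0.00101892, -0.00124839]), 'joint_efforts': array([ 6.90822599e-04, -5.32791495e+01,  2.13916996e-02, -2.51555854e+01,
        1.14133162e-02,  5.47939286e-03,  5.01170621e-05]), 'tool_pos': array([ 0.24197175, -0.60283377,  0.23054081]), 'ee_rot': array([-3.08324889e+00, -5.95722106e-01,  5.21335224e-04]), 'wrist_force': array([-0.63730225,  0.38439787,  0.60897609]), 'torque': array([-0.00907875,  0.00704896,  0.01904526]), 'grip_force': 0.0, 'finger_gap': 0.9994026874537998}
```

View pics/top0.png

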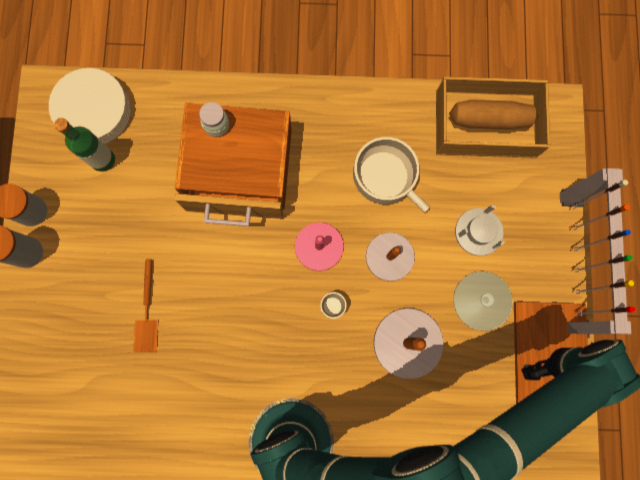

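View pics/side0.png

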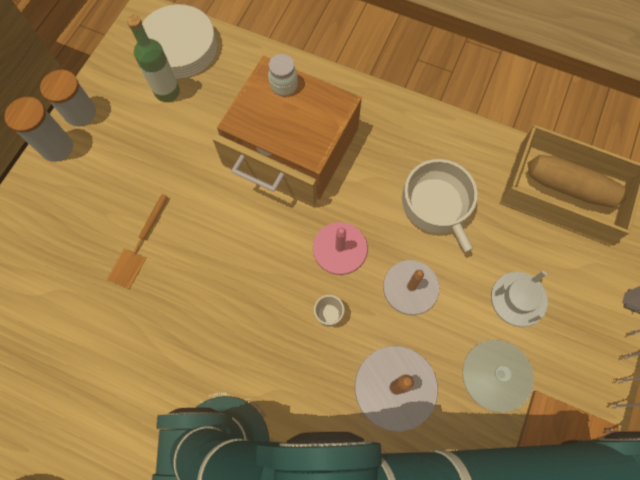

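The top view shows the cabinet at (235,150) with its handle at (228,215). Three things could be taken for the holder: pink at (320,246), small grey at (390,257) and large grey at (408,343). By the description I choose the small grey one. Next I measure it and check a crop.

```bash
cat > m.py <<'E'
from h import *
def load(n): 
    z=np.load(n+'0.npz'); return arm.get_calibration(n),z['p'],z['d']
def rect(P): 
    return cv2.minAreaRect(P.astype(np.float32)*1000)
for n in ['top','side']:
    c,p,d=load(n); X=cloud(c,d); hsv=cv2.cvtColor(p,cv2.COLOR_RGB2HSV).astype(int)
    top=(abs(X[...,2]-.156)<.006)&(X[...,0]>.45)&(X[...,1]>-.1)&(X[...,1]<.6)
    k,l,s,ce=cv2.connectedComponentsWithStats(top.astype(np.uint8)); i=1+s[1:,4].argmax()
    print(n,'cabtop',rect(X[l==i][:,:2]), X[l==i][:,2].mean(), ce[i])
    v,u=np.nonzero(l==i); 
    print(' onz', rect(onz(c,u,v,.156)[:,:2]))
    h=(abs(X[...,2]-.132)<.012)&(hsv[...,1]<60)&(X[...,0]>.4)&(X[...,0]<.75)&(X[...,1]>.0)&(X[...,1]<.6)
    k,l,s,ce=cv2.connectedComponentsWithStats(h.astype(np.uint8)); i=1+s[1:,4].argmax()
    v,u=np.nonzero(l==i); print(' handle',s[i],rect(onz(c,u,v,.132)[:,:2]),X[l==i].mean(0))
    b=(abs(X[...,2]-.014)<.006)&(hsv[...,1]<70)
    k,l,s,ce=cv2.connectedComponentsWithStats(b.astype(np.uint8))
    for i in range(1,k):
        if s[i,4]>600:
            v,u=np.nonzero(l==i); P=onz(c,u,v,.014)
            cn=max(cv2.findContours((l==i).astype(np.uint8),0,1)[0],key=len)[:,0]
            Q=onz(c,cn[:,0],cn[:,1],.014)[:,:2].astype(np.float32)
            m,r=cv2.minEnclosingCircle(Q); print(' disc',ce[i].round(),m,2*r,'ell',cv2.fitEllipse(Q*1000)[:2], np.median(p[l==i],0))
            near=(np.hypot(X[...,0]-m[0],X[...,1]-m[1])<.05)&(X[...,2]>.1)
            if near.sum(): 
                Y=X[near]; t=Y[Y[:,2]>Y[:,2].max()-.012]; print('   spindle',Y[:,2].max(),t.mean(0),len(t))
p=cv2.imread('pics/top0.png'); 
q=cv2.imread('pics/side0.png')
a=cv2.resize(p[190:390,290:450],None,fx=2.4,fy=2.4); b=cv2.resize(q[220:420,310:450],None,fx=2.4,fy=2.4)
cv2.imwrite('pics/crop.png',np.hstack([a,b]))
E
python3 m.py
```

```text
top cabtop ((776.0864868164062, 177.96261596679688), (285.56695556640625, 242.97271728515625), 86.91836547851562) 0.15606393841310282 [234.15087454 151.85894048]
 onz ((774.7041015625, 177.58575439453125), (284.5816650390625, 242.83770751953125), 87.14325714111328)Traceback (most recent call last):
  File "m.py", line 14, in <module>
    k,l,s,ce=cv2.connectedComponentsWithStats(h.astype(np.uint8)); i=1+s[1:,4].argmax()
                                                                       ~~~~~~~~~~~~~~^^
ValueError: attempt to get argmax of an empty sequence
```

```bash
python3 - <<'E'
s=open('m.py').read()
s=s.replace("h=(abs(X[...,2]-.132)<.012)&(hsv[...,1]<60)&(X[...,0]>.4)&(X[...,0]<.75)","h=(abs(X[...,2]-.130)<.015)&(X[...,0]>.4)&(X[...,0]<.622+.06*(X[...,1]-.178)*-0+0.0)")
open('m.py','w').write(s)
E
python3 m.py
```

```text
top cabtop ((776.0864868164062, 177.96261596679688), (285.56695556640625, 242.97271728515625), 86.91836547851562) 0.15606393841310282 [234.15087454 151.85894048]
 onz ((774.7041015625, 177.58575439453125), (284.5816650390625, 242.83770751953125), 87.14325714111328)
 handle [204 206  47  20 325] ((597.7467651367188, 186.4300537109375), (49.35403823852539, 122.15777587890625), 0.43889471888542175) [0.58985384 0.18507144 0.13424624]
 disc [388. 258.] (0.51798415184021, -0.26542672514915466) 0.13283148407936096 ell ((517.7716674804688, -263.7978820800781), (119.61162567138672, 127.73117065429688)) [210. 177. 154.]
   spindle 0.14793157209756114 [ 0.51914621 -0.26568937  0.14173016] 30
 disc [398. 337.] (0.27486908435821533, -0.3188551664352417) 0.18904918432235718 ell ((286.810302734375, -307.4269104003906), (129.83079528808594, 171.71112060546875)) [211. 178. 156.]
   spindle 0.20535714618622536 [ 0.27630199 -0.31696188  0.19796243] 57
side cabtop ((772.6326904296875, 180.41297912597656), (286.9239807128906, 244.01756286621094), 87.31829071044922) 0.15698153803300466 [290.36274738 117.9
[... 880 characters left out ...]
1. 148.]
 disc [497. 376.] (0.3984484374523163, -0.5286400318145752) 0.16493692994117737 ell ((398.7423400878906, -529.149169921875), (154.93299865722656, 156.2138671875)) [159. 154. 125.]
 disc [395. 388.] (0.27601751685142517, -0.3169088065624237) 0.19386854767799377 ell ((275.2821044921875, -318.5321350097656), (168.20042419433594, 173.4775390625)) [178. 164. 148.]
   spindle 0.20474457498956644 [ 0.27403025 -0.31732515  0.19773928] 85
 disc [240. 414.] (0.048569224774837494, -0.001282867044210434) 0.18348009884357452 ell ((62.505882263183594, -1.4083551168441772), (76.97229766845703, 156.87106323242188)) [61. 63. 49.]
   spindle 0.5038339345399753 [ 0.03034741 -0.04554062  0.49666075] 30
```

View pics/crop.png

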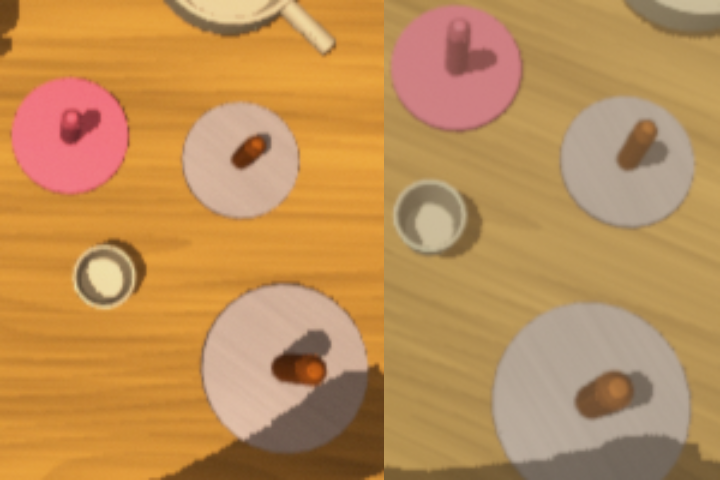

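The crop confirms it: the small grey disc has a thin brown spindle (top view (390,257), at x,y ≈ 0.517,-0.264). The pink disc and the larger grey disc are the decoys. I move above the handle.

>>> {"method": "carry_out", "body": {"plan": [[0,0,0.05,0,0,0],[0.338,0.79,0.05,0,0,65],[0.338,0.79,0.05,0,0,65],[0.338,0.79,0.05,0,0,65],[0.338,0.79,0.05,0,0,65],[0.338,0.79,0.05,0,0,65],[0.338,0.79,0.05,0,0,65],[0.338,0.79,0.05,0,0,65],[0.338,0.79,0.05,0,0,65],[0.338,0.79,0.05,0,0,65]], "gripper": 0.045}}

```text
time_s: 1.4
tool_pos: [0.4638, -0.0843, 0.2814]
ee_rot: [2.281, 2.159, -0.0]
wrist_force: [0.9, -0.1, -0.2]
finger_gap: 0.527
grip_force: 0.0
```

>>> {"method": "carry_out", "body": {"plan": [[0.117,0.272,0,0,0,0],[0.117,0.272,0,0,0,0],[0.117,0.272,0,0,0,0],[0.117,0.272,0,0,0,0],[0.117,0.272,0,0,0,0],[0.117,0.272,0,0,0,0],[0.117,0.272,0,0,0,0]]}}

```text
time_s: 2.28
tool_pos: [0.5801, 0.1851, 0.2807]
ee_rot: [2.282, 2.16, -0.002]
wrist_force: [0.2, 0.3, -0.5]
finger_gap: 0.528
grip_force: 0.0
```

Run:
```python
from h import *
print(arm.read_state()['tool_pos'],arm.read_state()['ee_rot'])
c,p,d=pts('wrist','w1'); np.savez('w1.npz',p=p,d=d,**c)
X=cloud(c,d); 
h=(X[...,2]>.118)&(X[...,2]<.142)&(X[...,0]<.61)&(X[...,0]>.5)&(X[...,1]>.08)&(X[...,1]<.3)
k,l,s,ce=cv2.connectedComponentsWithStats(h.astype(np.uint8));i=1+s[1:,4].argmax()
Y=X[l==i]; print(s[i],Y.min(0),Y.max(0))
for y in np.arange(.13,.25,.015):
    m=abs(Y[:,1]-y)<.004
    if m.sum()>5: print(y.round(3),np.percentile(Y[m,0],[2,50,98]).round(4),Y[m,2].max().round(4))
```

```text
[0.58012403 0.18514284 0.28065308] [ 2.28150376  2.15968937 -0.00239547]
[ 308  141   48  147 3079] [0.57171764 0.12624238 0.12876139] [0.60998074 0.24850897 0.13805173]
0.13 [0.5734 0.5933 0.6096] 0.1381
0.145 [0.5724 0.5777 0.5835] 0.1367
0.16 [0.5725 0.5785 0.5843] 0.137
0.175 [0.5734 0.5792 0.585 ] 0.138
0.19 [0.5744 0.5801 0.5857] 0.1376
0.205 [0.5753 0.581  0.5865] 0.1367
0.22 [0.5762 0.5817 0.5872] 0.1368
0.235 [0.5765 0.5857 0.6092] 0.1374
```

View pics/w1.png

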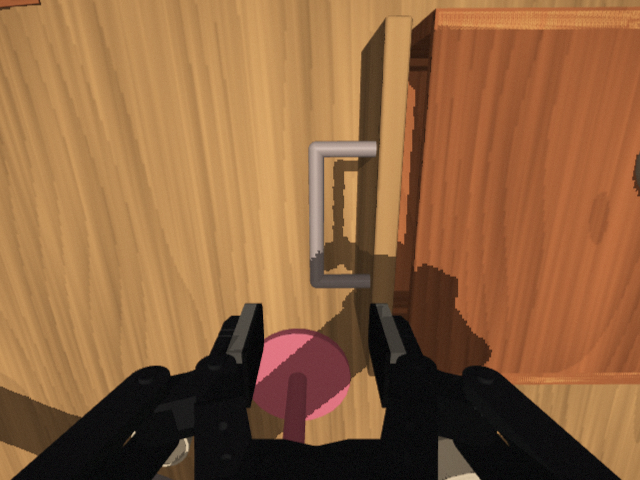

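The wrist view shows the handle bar around (318,215), drawer slightly open. I descend and grip it.

>>> {"method": "carry_out", "body": {"plan": [[0,0.002,-0.06,0,0,0],[0,0.002,-0.11,0,0,0],[0,0.002,-0.15,0,0,0],[0,0.002,-0.168,0,0,0],[0,0.002,-0.168,0,0,0],[0,0.002,-0.168,0,0,0]]}}

```text
time_s: 3.08
tool_pos: [0.5816, 0.1882, 0.1152]
ee_rot: [2.281, 2.158, 0.004]
wrist_force: [-0.5, -0.5, 1.4]
finger_gap: 0.527
grip_force: 0.0
```

>>> {"method": "carry_out", "body": {"plan": [[0,0,0,0,0,0],[0,0,0,0,0,0],[0,0,0,0,0,0],[0,0,0,0,0,0],[0,0,0,0,0,0]], "gripper": 0.0, "force": 40}}

```text
time_s: 3.7
tool_pos: [0.581, 0.1881, 0.1146]
ee_rot: [2.28, 2.159, 0.002]
wrist_force: [-0.7, -1.0, 7.0]
finger_gap: 0.125
grip_force: 39.2
```

>>> {"method": "carry_out", "body": {"plan": [[-0.01,0.0005,0,0,0,0],[-0.03,0.0016,0,0,0,0],[-0.05,0.0027,0,0,0,0],[-0.07,0.0037,0,0,0,0],[-0.09,0.0048,0,0,0,0],[-0.11,0.006,0,0,0,0],[-0.125,0.0068,0,0,0,0],[-0.14,0.0075,0,0,0,0],[-0.15,0.008,0,0,0,0],[-0.15,0.008,0,0,0,0]]}}

```text
time_s: 4.95
tool_pos: [0.4298, 0.1956, 0.1144]
ee_rot: [2.279, 2.159, -0.001]
wrist_force: [-2.6, -3.0, 11.8]
finger_gap: 0.121
grip_force: 40.6
```

>>> {"method": "carry_out", "body": {"plan": [[-0.004,0.0002,0,0,0,0],[-0.008,0.0004,0,0,0,0],[-0.011,0.0006,0,0,0,0],[-0.011,0.0006,0,0,0,0]]}}

```text
time_s: 5.45
tool_pos: [0.4225, 0.196, 0.1145]
ee_rot: [2.279, 2.156, 0.008]
wrist_force: [8.7, -3.5, 3.2]
finger_gap: 0.119
grip_force: 39.8
```

>>> {"method": "carry_out", "body": {"plan": [[-0.003,0.0002,0,0,0,0],[-0.006,0.0003,0,0,0,0],[-0.006,0.0003,0,0,0,0]]}}

```text
time_s: 5.82
tool_pos: [0.4224, 0.1961, 0.1147]
ee_rot: [2.279, 2.151, 0.023]
wrist_force: [27.3, -2.7, -15.4]
finger_gap: 0.121
grip_force: 39.1
```

At the stop. I relax the pull, let go and rise.

>>> {"method": "carry_out", "body": {"plan": [[0.004,0,0,0,0,0],[0.0075,0,0,0,0,0],[0.0075,0,0,0,0,0]]}}

```text
time_s: 6.2
tool_pos: [0.4225, 0.196, 0.1145]
ee_rot: [2.28, 2.157, 0.002]
wrist_force: [4.0, -3.7, 10.1]
finger_gap: 0.124
grip_force: 41.5
```

>>> {"method": "carry_out", "body": {"plan": [[0,0,0,0,0,0],[0,0,0,0,0,0],[0,0,0,0,0,0],[0,0,0.04,0,0,0],[0,0,0.1,0,0,0],[0,0,0.16,0,0,0],[0,0,0.2,0,0,0],[0,0,0.2,0,0,0],[0,0,0.2,0,0,0]], "gripper": 0.045}}

```text
time_s: 7.32
tool_pos: [0.4203, 0.1965, 0.3123]
ee_rot: [-2.281, -2.16, 0.002]
wrist_force: [-1.1, 0.2, 0.1]
finger_gap: 0.524
grip_force: 0.0
```

```bash
cat > m2.py <<'E'
from h import *
s=arm.read_state(); print(s['tool_pos'],s['ee_rot'])
for n in ['top','side','wrist']:
    c,p,d=pts(n,n+'2'); np.savez(n+'2.npz',p=p,d=d,**c)
    X=cloud(c,d)
    h=(X[...,2]>.115)&(X[...,2]<.15)&(X[...,0]<.64)&(X[...,0]>.48)&(X[...,1]>.04)&(X[...,1]<.33)
    k,l,st,ce=cv2.connectedComponentsWithStats(h.astype(np.uint8))
    for i in range(1,k):
        if st[i,4]>80:
            Y=X[l==i]; v,u=np.nonzero(l==i); P=onz(c,u,v,.138)[:,:2].astype(np.float32)
            m,r=cv2.minEnclosingCircle(P); print(n,ce[i].round(),st[i,4],'z',Y[:,2].max().round(4),'circ',np.round(m,4),round(2*r,4),'med',np.median(Y,0).round(4),np.median(p[l==i],0))
E
python3 m2.py
```

```text
[0.42025647 0.19647487 0.31234165] [-2.28094807 -2.15983457  0.00243111]
top [206. 224.] 379 z 0.148 circ [0.5718 0.2405] 0.0661 med [0.5724 0.2411 0.1372] [236. 220. 162.]
top [247. 226.] 142 z 0.1383 circ [0.5702 0.13  ] 0.036 med [0.5725 0.131  0.1258] [86.  39.5 13. ]
side [232. 175.] 493 z 0.147 circ [0.5659 0.2407] 0.0741 med [0.5681 0.241  0.1374] [204. 194. 159.]
side [272. 193.] 161 z 0.1363 circ [0.5633 0.1288] 0.0361 med [0.5671 0.1322 0.1258] [119.  76.  40.]
wrist [394. 126.] 2132 z 0.1499 circ [0.4831 0.2229] 0.2176 med [0.4836 0.2748 0.1475] [199. 150.  92.]
wrist [494. 148.] 4404 z 0.1401 circ [0.5678 0.2446] 0.0691 med [0.5703 0.2446 0.1371] [225. 213. 180.]
wrist [477. 264.] 1050 z 0.1335 circ [0.563  0.1427] 0.0355 med [0.5676 0.1377 0.1251] [65. 35. 21.]
```

View pics/side2.png

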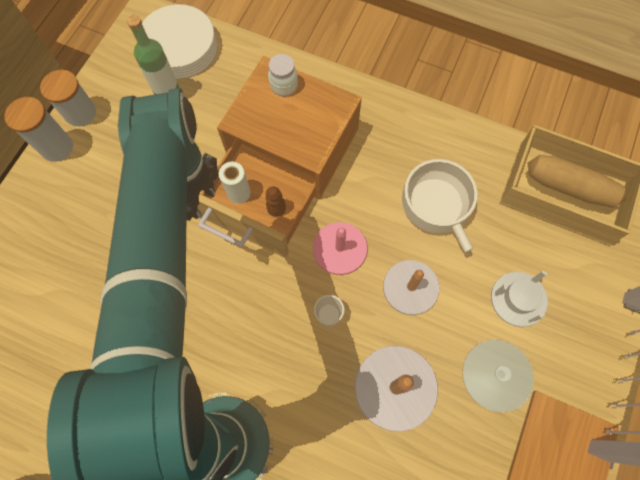

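View pics/wrist2.png

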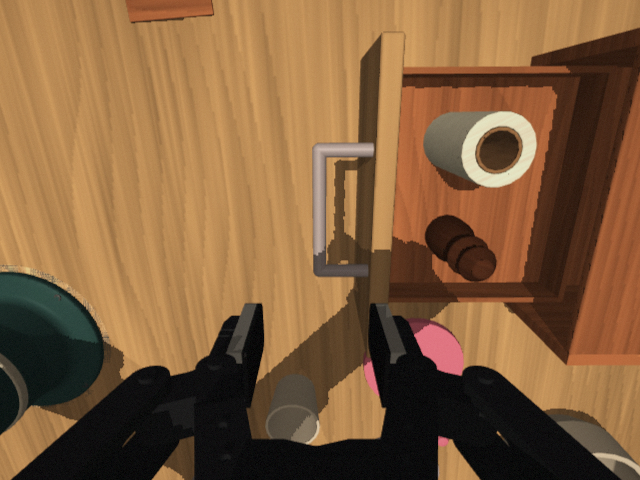

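The roll (white, open core) shows at (495,150) in the wrist view and (232,175) in the side view; the mill is at (470,255) and (275,200). I refine the roll's top ring and the holder.

```bash
cat > ring.py <<'E'
from h import *
def ring(c,p,d,x0,y0,z,rad=.05,tol=.006):
    X=cloud(c,d); h=(abs(X[...,2]-z)<tol)&(np.hypot(X[...,0]-x0,X[...,1]-y0)<rad)
    k,l,st,ce=cv2.connectedComponentsWithStats(h.astype(np.uint8)); i=1+st[1:,4].argmax(); m=(l==i).astype(np.uint8)
    cs,hi=cv2.findContours(m,cv2.RETR_CCOMP,cv2.CHAIN_APPROX_NONE)
    for q,hh in zip(cs,hi[0]):
        if len(q)>12:
            q=q[:,0]; P=(onz(c,q[:,0],q[:,1],z)[:,:2]*1000).astype(np.float32); e=cv2.fitEllipse(P)
            print('hole' if hh[3]>=0 else 'outer',np.round(e[0],1),np.round(e[1],1))
if __name__=='__main__':
    for n in ['top2','side2','wrist2']:
        z=np.load(n+'.npz'); print(n); ring({k:z[k] for k in z},z['p'],z['d'],.571,.243,.138)
E
python3 ring.py
```

```text
top2
outer [573.7 242.1] [58.9 59.9]
hole [574.1 242.3] [33.2 35.8]
side2
outer [570.  243.4] [59. 63.]
hole [570.  244.3] [30.5 35.4]
wrist2
outer [570.7 243.3] [60.3 62.1]
hole [570.4 243.4] [29.4 31.5]
```

>>> {"method": "carry_out", "body": {"plan": [[0.06,0.018,-0.01,0,0,0],[0.115,0.036,-0.03,0,0,0],[0.151,0.0465,-0.06,0,0,0],[0.151,0.0465,-0.09,0,0,0],[0.151,0.0465,-0.09,0,0,0],[0.151,0.0465,-0.09,0,0,0]], "gripper": 0.085}}

```text
time_s: 8.22
tool_pos: [0.5718, 0.2438, 0.2239]
ee_rot: [-2.28, -2.161, -0.001]
wrist_force: [0.1, 0.3, 0.7]
finger_gap: 0.993
grip_force: 0.0
```

Run:
```python
from ring import *
s=arm.read_state(); print(s['tool_pos'],s['ee_rot'],s['finger_gap'])
c,p,d=pts('wrist','w3'); ring(c,p,d,.571,.243,.138)
```

```text
[0.57179122 0.24381907 0.22388086] [-2.28042583e+00 -2.16060645e+00 -6.99783410e-04] 0.9926769689101028
outer [572.3 244.1] [60.2 61.3]
hole [572.3 244.4] [30.1 31.1]
```

View pics/w3.png

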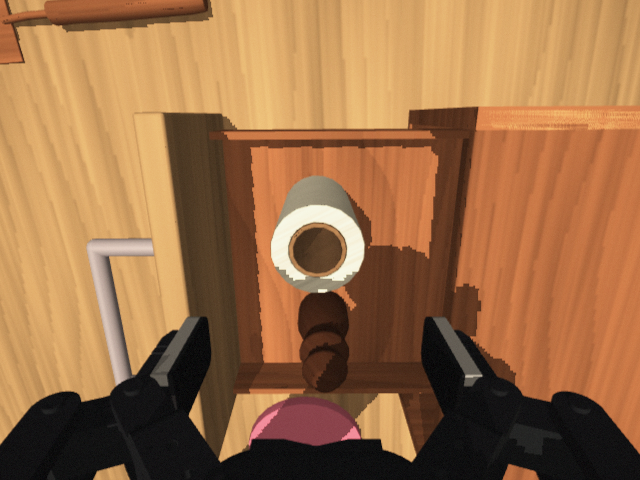

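The roll's ring is centred at (317,250), in line between the fingers. I descend and grip.

>>> {"method": "carry_out", "body": {"plan": [[0,0,-0.03,0,0,0],[0.0003,0.0003,-0.07,0,0,0],[0.0003,0.0003,-0.11,0,0,0],[0.0003,0.0003,-0.136,0,0,0],[0.0003,0.0003,-0.136,0,0,0],[0.0003,0.0003,-0.136,0,0,0]]}}

```text
time_s: 9.02
tool_pos: [0.5733, 0.2444, 0.0895]
ee_rot: [2.28, 2.159, 0.005]
wrist_force: [0.5, -0.5, 0.5]
finger_gap: 0.994
grip_force: 0.0
```

>>> {"method": "carry_out", "body": {"plan": [[0,0,0,0,0,0],[0,0,0,0,0,0],[0,0,0,0,0,0],[0,0,0,0,0,0],[0,0,0,0,0,0]], "gripper": 0.03, "force": 30}}

```text
time_s: 9.65
tool_pos: [0.5732, 0.2441, 0.0893]
ee_rot: [2.281, 2.159, 0.004]
wrist_force: [-2.1, -1.3, 6.6]
finger_gap: 0.721
grip_force: 32.1
```

>>> {"method": "carry_out", "body": {"plan": [[0,0,0.005,0,0,0],[0,0,0.03,0,0,0],[0,0,0.08,0,0,0],[0,0,0.14,0,0,0],[0,0,0.18,0,0,0],[0,0,0.2,0,0,0],[0,0,0.2,0,0,0]]}}

```text
time_s: 10.52
tool_pos: [0.5724, 0.2437, 0.2879]
ee_rot: [2.281, 2.159, 0.002]
wrist_force: [0.7, 0.3, -1.4]
finger_gap: 0.726
grip_force: 33.4
```

Gripped and lifted. I carry it to a viewpoint just past the holder, where the wrist camera can see the spindle.

>>> {"method": "carry_out", "body": {"plan": [[-0.055,-0.604,0,0,0,0],[-0.055,-0.604,0,0,0,0],[-0.055,-0.604,0,0,0,0],[-0.055,-0.604,0,0,0,0],[-0.055,-0.604,0,0,0,0],[-0.055,-0.604,0,0,0,0],[-0.055,-0.604,0,0,0,0],[-0.055,-0.604,0,0,0,0],[-0.055,-0.604,0,0,0,0],[-0.055,-0.604,0,0,0,0]]}}

```text
time_s: 11.78
tool_pos: [0.5148, -0.3635, 0.2839]
ee_rot: [-2.282, -2.153, 0.003]
wrist_force: [0.3, 0.3, -1.3]
finger_gap: 0.723
grip_force: 33.5
```

>>> {"method": "carry_out", "body": {"plan": [[0,0,0,0,0,0],[0,0,0,0,0,0],[0,0,0,0,0,0]]}}

```text
time_s: 12.15
tool_pos: [0.5176, -0.3583, 0.2865]
ee_rot: [-2.277, -2.162, -0.0]
wrist_force: [0.3, 0.4, -0.7]
finger_gap: 0.727
grip_force: 33.5
```

```bash
cat > m4.py <<'E'
from ring import *
s=arm.read_state(); t=s['tool_pos']; print(t,s['ee_rot'])
for n in ['wrist','top','side']:
    c,p,d=pts(n,n+'4'); np.savez(n+'4.npz',p=p,d=d,**c); X=cloud(c,d)
    m=(np.hypot(X[...,0]-.517,X[...,1]+.264)<.03)&(X[...,2]>.04)&(X[...,2]<.155)
    k,l,st,ce=cv2.connectedComponentsWithStats(m.astype(np.uint8))
    if k>1:
        i=1+st[1:,4].argmax(); Y=X[l==i]; print(n,'spindle',ce[i].round(),st[i,4],Y[:,2].max())
        T=Y[Y[:,2]>Y[:,2].max()-.008]; print('  tip',T.mean(0).round(4),len(T))
    try: ring(c,p,d,t[0],t[1],t[2]+.05,tol=.008)
    except Exception as e: print(n,e)
    b=(abs(X[...,2]-.014)<.005)&(np.hypot(X[...,0]-.517,X[...,1]+.264)<.075)
    cn=max(cv2.findContours(b.astype(np.uint8),0,1)[0],key=len)[:,0]; Q=onz(c,cn[:,0],cn[:,1],.014)[:,:2].astype(np.float32)
    print('  base',cv2.fitEllipse(Q*1000)[:2],cv2.minEnclosingCircle(Q))
E
python3 m4.py
```

```text
[ 0.51758274 -0.35833661  0.28653689] [-2.27711959e+00 -2.16208453e+00 -4.34413932e-04]
wrist spindle [311. 100.] 834 0.14450467581012366
  tip [ 0.5185 -0.266   0.1407] 446
outer [ 517.6 -354.5] [52.4 96.1]
hole [ 469.  -357.3] [1.1 2.7]
hole [ 517.3 -354.7] [25.4 28.8]
  base ((518.394775390625, -265.6904296875), (137.59689331054688, 137.74343872070312)) ((0.5183749794960022, -0.26572540402412415), 0.06952500343322754)
top spindle [394. 252.] 113 0.1483059496175998
  tip [ 0.52   -0.2647  0.1436] 22
outer [ 514.5 -337.2] [16.7 51.3]
  base ((520.1366577148438, -266.0997314453125), (134.5321044921875, 135.31484985351562)) ((0.5191861391067505, -0.2657332718372345), 0.07031925022602081)
side spindle [416. 279.] 193 0.14584802757015614
  tip [ 0.5158 -0.2631  0.1418] 45
side attempt to get argmax of an empty sequence
  base ((523.797607421875, -241.11785888671875), (83.60465240478516, 141.52748107910156)) ((0.5163230895996094, -0.263672798871994), 0.07025015354156494)
```

View pics/wrist4.png

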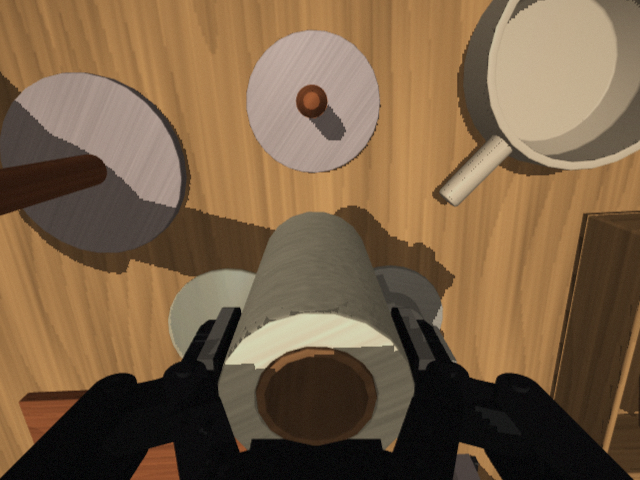

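The wrist view shows the target spindle at (311,100), in the centre of its small grey base, and the held roll's hole at (316,395). I move over the spindle, keeping the roll above the tip.

>>> {"method": "carry_out", "body": {"plan": [[0,0.03,0,0,0,0],[0.001,0.06,0,0,0,0],[0.001,0.085,0,0,0,0],[0.001,0.0925,0,0,0,0],[0.001,0.0925,-0.03,0,0,0],[0.001,0.0925,-0.055,0,0,0],[0.001,0.0925,-0.06,0,0,0],[0.001,0.0925,-0.06,0,0,0],[0.001,0.0925,-0.06,0,0,0]]}}

```text
time_s: 13.42
tool_pos: [0.5189, -0.2684, 0.2285]
ee_rot: [2.28, 2.158, 0.001]
wrist_force: [0.3, 0.5, -1.0]
finger_gap: 0.723
grip_force: 33.5
```

```bash
cat > m5.py <<'E'
from h import *
s=arm.read_state(); t=s['tool_pos']; print(t,s['ee_rot'],s['wrist_force'])
for n in ['top','side']:
    c,p,d=pts(n,n+'5'); X=cloud(c,d); zt=t[2]+.0487
    # expected pixels: roll top centre, roll bottom, spindle axis; hole measured
    f=K(c); 
    def pr(P): q=R(c).T@(np.array(P)-c['xyz']); return np.round([c['cx']+f*q[0]/-q[2], c['cy']-f*q[1]/-q[2]],1)
    print(n,'top',pr([t[0],t[1],zt]),'bot',pr([t[0],t[1],zt-.12]),'spindle tip',pr([.5185,-.2655,.144]))
    m=(np.hypot(X[...,0]-t[0],X[...,1]-t[1])<.045)&(abs(X[...,2]-(zt-.07))<.04); print(' side pts',X[m].mean(0).round(4) if m.any() else None, m.sum())
a=[cv2.imread(f'pics/{n}5.png') for n in ['top','side']]
u=[(394,245),(412,275)]
cv2.imwrite('pics/c5.png',np.hstack([cv2.resize(i[y-60:y+60,x-60:x+60],(400,400),interpolation=cv2.INTER_CUBIC) for i,(x,y) in zip(a,u)]))
E
python3 m5.py
```

```text
[ 0.51891242 -0.26835106  0.22847728] [2.28012449e+00 2.15817012e+00 9.62388238e-04] [ 0.28706066  0.5255526  -1.02608022]
top top [406.4 241. ] bot [398.6 248.4] spindle tip [396.7 249.3]
 side pts [ 0.5046 -0.2468  0.2066] 120
side top [432.6 255.4] bot [422.5 271.3] spindle tip [420.3 272.6]
 side pts None 0
```

View pics/c5.png

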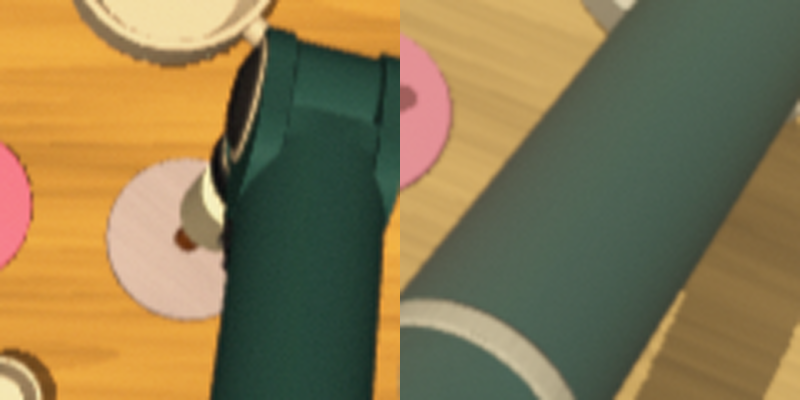

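The arm blocks both fixed cameras; the top crop (left half) just shows the spindle base going under the roll. I correct y by 2.5 mm and lower in steps, watching the forces.

>>> {"method": "carry_out", "body": {"plan": [[0,0.0025,0,0,0,0],[0,0.0025,0,0,0,0],[0,0.0025,-0.008,0,0,0],[0,0.0025,-0.016,0,0,0],[0,0.0025,-0.022,0,0,0],[0,0.0025,-0.028,0,0,0],[0,0.0025,-0.028,0,0,0]]}}

```text
time_s: 14.4
tool_pos: [0.5179, -0.2652, 0.1986]
ee_rot: [-2.28, -2.159, 0.0]
wrist_force: [-0.3, 0.4, -0.8]
finger_gap: 0.724
grip_force: 33.5
```

>>> {"method": "carry_out", "body": {"plan": [[0,0,-0.01,0,0,0],[0,0,-0.02,0,0,0],[0,0,-0.03,0,0,0],[0,0,-0.04,0,0,0],[0,0,-0.05,0,0,0],[0,0,-0.05,0,0,0]]}}

```text
time_s: 15.15
tool_pos: [0.5176, -0.2651, 0.1482]
ee_rot: [-2.28, -2.159, 0.001]
wrist_force: [-0.5, 0.4, -1.8]
finger_gap: 0.724
grip_force: 33.5
```

Free running. Lower further: the seat should come at TCP z ≈ 0.085.

>>> {"method": "carry_out", "body": {"plan": [[0,0,-0.01,0,0,0],[0,0,-0.02,0,0,0],[0,0,-0.03,0,0,0],[0,0,-0.04,0,0,0],[0,0,-0.05,0,0,0],[0,0,-0.056,0,0,0],[0,0,-0.058,0,0,0],[0,0,-0.058,0,0,0]]}}

```text
time_s: 16.15
tool_pos: [0.5183, -0.2654, 0.0914]
ee_rot: [2.281, 2.16, 0.0]
wrist_force: [-0.9, 0.5, -1.4]
finger_gap: 0.725
grip_force: 33.5
```

>>> {"method": "carry_out", "body": {"plan": [[0,0,-0.0015,0,0,0],[0,0,-0.003,0,0,0],[0,0,-0.003,0,0,0],[0,0,-0.003,0,0,0]]}}

```text
time_s: 16.65
tool_pos: [0.5182, -0.2654, 0.0884]
ee_rot: [2.281, 2.16, 0.0]
wrist_force: [-0.6, 0.3, -1.0]
finger_gap: 0.725
grip_force: 33.5
```

>>> {"method": "carry_out", "body": {"plan": [[0,0,-0.001,0,0,0],[0,0,-0.002,0,0,0],[0,0,-0.003,0,0,0],[0,0,-0.003,0,0,0]]}}

```text
time_s: 17.15
tool_pos: [0.5182, -0.2654, 0.0854]
ee_rot: [2.281, 2.16, -0.0]
wrist_force: [-1.0, 0.0, 0.2]
finger_gap: 0.722
grip_force: 33.6
```

>>> {"method": "carry_out", "body": {"plan": [[0,0,-0.001,0,0,0],[0,0,-0.0015,0,0,0],[0,0,-0.0015,0,0,0]]}}

```text
time_s: 17.52
tool_pos: [0.5183, -0.2656, 0.0853]
ee_rot: [2.281, 2.159, -0.001]
wrist_force: [-3.5, 0.8, 11.8]
finger_gap: 0.724
grip_force: 34.4
```

Seated: contact came at z 0.0853, as predicted. I release and rise straight up.

>>> {"method": "carry_out", "body": {"plan": [[0,0,0.001,0,0,0],[0,0,0.001,0,0,0],[0,0,0.001,0,0,0],[0,0,0.001,0,0,0],[0,0,0.001,0,0,0]], "gripper": 0.085}}

```text
time_s: 18.15
tool_pos: [0.5182, -0.2653, 0.0847]
ee_rot: [-2.281, -2.16, 0.0]
wrist_force: [0.3, 0.4, 0.3]
finger_gap: 0.996
grip_force: 0.0
```

>>> {"method": "carry_out", "body": {"plan": [[0,0,0.01,0,0,0],[0,0,0.04,0,0,0],[0,0,0.09,0,0,0],[0,0,0.15,0,0,0],[0,0,0.19,0,0,0],[0,-0.06,0.2,0,0,0],[0,-0.1,0.2,0,0,0],[0,-0.1,0.2,0,0,0],[0,-0.1,0.2,0,0,0]]}}

```text
time_s: 19.27
tool_pos: [0.5184, -0.3642, 0.285]
ee_rot: [-2.28, -2.161, -0.001]
wrist_force: [0.9, -0.1, -0.2]
finger_gap: 0.993
grip_force: 0.0
```

Run:
```python
from ring import *
s=arm.read_state(); print(s['tool_pos'],s['wrist_force'],s['finger_gap'])
c,p,d=pts('wrist','w6'); ring(c,p,d,.518,-.265,.134)
X=cloud(c,d); m=(np.hypot(X[...,0]-.518,X[...,1]+.265)<.035)&(X[...,2]>.1); r=np.hypot(X[...,0]-.518,X[...,1]+.265)
print('top z',np.median(X[m&(r>.02)&(r<.03)][:,2]),'tip',X[m&(r<.01)][:,2].max())
pts('top','top6'); a=cv2.imread('pics/w6.png');b=cv2.imread('pics/top6.png')
cv2.imwrite('pics/c6.png',np.hstack([cv2.resize(a,(400,300)),cv2.resize(b,(400,300))]))
```

```text
[ 0.51839951 -0.36422174  0.28503611] [ 0.9074351  -0.12407354 -0.19492573] 0.9930076574387293
outer [ 517.4 -267. ] [60.4 60.4]
hole [ 517.4 -267.2] [31.6 31.7]
top z 0.1335267661406877 tip 0.14478148563136062
```

View pics/c6.png

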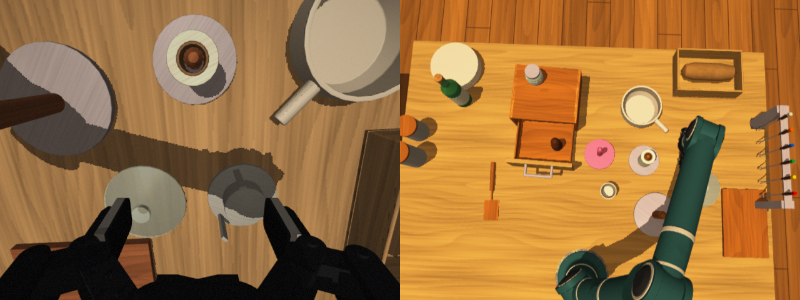

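The wrist view (left) shows the roll seated around the spindle at (193,57), with its top at 0.1335 m and the tip standing 11 mm proud. The top view (right) shows the drawer out, the mill upright at (558,143) and the other things in place. I hand in.

```bash
python3 -c "
from station import arm
print(arm.hand_in())"
```

```text
the job is handed in; nothing more can be done
None
```

Job handed in at about 19 s of the 54 s: the drawer is out at its stop, the roll sits fully down on the small grey holder's base, the gripper is clear of everything, and the last pictures show nothing else moved.

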